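Seat the specimen holder on the polisher's drive pegs

TASK

Get the polisher ready: pick up the specimen holder plate with the two big square holes by its bar handle and set it on the machine's deck, so that both pegs come up through the holes and the plate lies flat on the deck. Lower it gently, do not let it drop, then let go; leave the other plate, the one with only small holes, where it is.

Things in the scene. Friction and masses are not known exactly. Their poses are not given: they have to be found in the camera images.
- holder_mid (a point): The wanted holder, loose, 0.45 kg, flat on the table: aluminium plate 150 (own x) x 90 (y) x 12 mm, two 34 mm square through holes 48 mm either side of centre along x. Upright steel bar handle on its middle: 55 (x) x 18 (y) mm, 50 mm high above the plate, 62 mm overall; grip across y from above. Point: middle axis, 31 mm above the underside; z up. A half turn about z looks the same.
- deck (a point): Deck middle of the polisher, a white box 230 x 230 mm fixed on the table with a round dark steel deck, 200 mm wide. Point: on the deck top, 85 mm above the table, between two upright pegs 14 mm thick, 24 mm high, tapered tips, 48 mm either side along own x; z up. Holder home: its point 31 mm above this one, its x along this x (either way round), 10 mm play around each peg.
- blank_mid (a point): Centre of the other plate, loose: same outline, thickness, handle and centre point as the holder, but with only four small 9 mm holes near its corners, so it cannot go over the pegs. To be left where it is.
Mind the look-alikes: they are no part of the job. What is shaped like the part that bears holder_mid but purple or red is not meant.

How it is judged:
At the end, for the whole second after the job is handed in: The two-square-hole plate lies flat on the deck, pegs through its holes: centre 26 to 36 mm above the deck point and within 16 mm sideways, long axis within 15 degrees of the peg line, tilt under 5 degrees, released, at rest; the other plate within 40 mm of its start (z of holder_mid in the frame of deck between 0.026 and 0.036 m and horizontal distance between holder_mid and deck below 0.016 m and angle between the x axis of holder_mid and the x axis of deck, either way round below 0.27 rad and angle between holder_mid's own z axis and vertical below 0.09 rad and linear speed of holder below 0.02 m/s and distance of blank_mid from where it was at the start of the episode below 0.04 m); the robot touches nothing.
It fails at once if the holder is dropped (falls free of the fingers faster than 0.6 m/s, about 20 mm of fall) (contact force between the fingers and holder below 0.05 N and linear speed of holder above 0.6 m/s).
It fails at once if the other plate is moved by more than 40 mm (distance of blank_mid from where it was at the start of the episode above 0.04 m).
It also fails if it takes over 35 s, if anything falls off the work surface, if the arm or the gripper's body presses on something with over 40 N, if the wrist force passes 120 N, or if a joint passes its speed limit or range.

ROBOT

A 6-joint arm with a two-finger parallel gripper is mounted at the origin on the work surface. World frame = base frame: x ahead of the robot, y to its left, z up, the work surface at z = 0. Lengths are in m, angles in rad, forces in N, time in s.
With the tool pointing down it reaches from about 0.35 to 0.875 m from the base axis. Payload 15.5 kg.
Tool frame: the origin (TCP) lies at the very end of the fingers, on their centre line; the grasp point (between the pads) lies 19 mm behind it; z points along the fingers, y is the line along which they close (so a half turn about z gives the same grasp; the last joint's range is limited). The gripper opens to 85 mm and grips with 20 to 120 N. Pads are 22 mm wide; open, the fingers measure 114 mm over their backs; the gripper's body (76 mm by 85 mm) begins 54 mm behind the grasp point. The pads swing forward as they close: fully open they stand 13 mm farther back than shut.
Start: joints at [1.234, 0.494, 1.345, -0, 1.302, -0.096], TCP at [0.15, 0.607, 0.231] pointing down, gripper open.
Joint ranges: [-2.91, 2.91], [-0.82, 2.16], [0.22, 2.67], [-1.22, 4.37], [0.12, 2.79], [-3.08, 3.08]. Speed limits (rad/s): [1.89, 1.89, 2.57, 3.01, 3.01, 3.01].

INTERFACE

Orientations are given as a rotation vector (axis times angle).
In Python, from plant import monitor, eyes, env gives the robot as it stands.
- The arm moves only by the tool apply_moves, never from a script. Its argument "targets" is text: rows parted by semicolons, each of 7 numbers parted by spaces: the shift along the world's x, y, z scaled (see below), then the turn, a rotation vector about the world's x, y, z scaled (see below), then the closure, from 0 (fully open) to 1 (shut). A call has 1 to 12 rows; each row is the pose to reach, as a shift and turn from the pose commanded when the call began; what a row does not reach only later rows make up. The controller multiplies each number of a shift by 120 mm and each number of a turn by 0.5 rad. A row lasts 1/12 s, in which the tool goes at most 41.7 mm and 7.16 degrees, less where a joint would pass 70% of its speed; a pose out of reach is approached as far as the arm can. A call with a number of a shift or a turn outside -1 to 1 is refused whole. A call with a gripper value outside its range is refused whole. The fingers move at their own pace and stop on an object; "grip_force" is the grip in N (left out, the last holds). Time passes only in rows, so rows that repeat a pose let the fingers close. It gives the time, the measured TCP pose, the force, the opening and the grip force at its end, in the units of the state.
- monitor.read_state(): the state, without advancing time (a new reading comes with each control period).
- eyes.camera(name): name is "side" or "top"; returns a dict with "color" (384x512x3 uint8, blue, green, red), "z_map" (384x512 float32, m along the optical axis (not along the pixel's ray), 0 where there is no reading), "fx", "fy", "cx", "cy" (pixels), "world_from_camera" (4x4, takes a point from camera to world coordinates). Camera axes: x right, y down, z forward; pixel columns grow to the right and rows downward; lengths in m; the calibration is good to about 2 mm. A picture is of the moment at which its call begins.
- env.sign_off(): hands the job in; it is judged then, once.
The state is a dict: "clock": time; "joint_positions": joint angles; "joint_velocities": joint speeds; "joint_efforts": joint torques, N m; "ee_pos": TCP position; "tcp_rot": TCP orientation; "wrist_force": force on the tool from outside, world axes, zero at the start; "ft_torque": the same for the moment, N m; "finger_gap": opening from 0.0 (shut) to 1.0 (fully open); "gripper_force": force on a finger pad.
Only numpy, scipy, OpenCV 4.12 (cv2) and the standard library are available. Lean on these libraries where they do the work, as an engineer would, in place of code of your own. Each camera call takes 0.05 s, during which the arm holds its last target. There are 200 camera calls.

## Working session

There is one attempt and no reset: what is moved stays moved. The work goes in short steps, Python scripts to look and compute and a tool call to move; the robot and the scene stay as the last step left them, time stands still between calls to the robot, and variables do not carry over. Pictures are saved under pics/ and viewed, at most 10 in all, crops included, and the job is handed in when it is done.

Besides the shell and the picture viewer there is one more tool, called by a JSON object that holds its "name" and its "arguments". apply_moves: Moves the arm, as the interface text tells. Its arguments: {"type":"object","properties":{"targets":{"type":"string"},"grip_force":{"type":"number"}},"required":["targets"]}

```bash
mkdir -p pics
python3 - <<'E'
from plant import monitor, eyes, env
import cv2, numpy as np
s=monitor.read_state(); print({k:s[k] for k in("clock","ee_pos","tcp_rot","wrist_force","finger_gap")})
for n in("top","side"):
    c=eyes.camera(n); cv2.imwrite(f"pics/{n}0.png",c["color"]); np.savez(f"{n}0.npz",**c)
    print(n,c["fx"],c["cx"],c["cy"],np.round(c["world_from_camera"],3).tolist())
E
```

```text
{'clock': 0.0, 'ee_pos': array([0.14953402, 0.60648974, 0.23068771]), 'tcp_rot': array([-3.78856314e-01, -3.11842650e+00,  1.87343387e-03]), 'wrist_force': array([-0.36373426,  0.0597217 , -0.35935175]), 'finger_gap': 0.9996715107754975}
top 414.0055305711069 260.4600416890977 190.14795605514928 [[-0.011, -0.996, 0.089, 0.264], [-1.0, 0.01, -0.009, 0.081], [0.008, -0.089, -0.996, 1.305], [0.0, 0.0, 0.0, 1.0]]
side 473.9699817721741 256.86170318867016 201.07340731491584 [[0.818, -0.342, 0.463, -0.186], [-0.575, -0.512, 0.638, -0.741], [0.019, -0.788, -0.615, 0.875], [0.0, 0.0, 0.0, 1.0]]
```

View pics/top0.png

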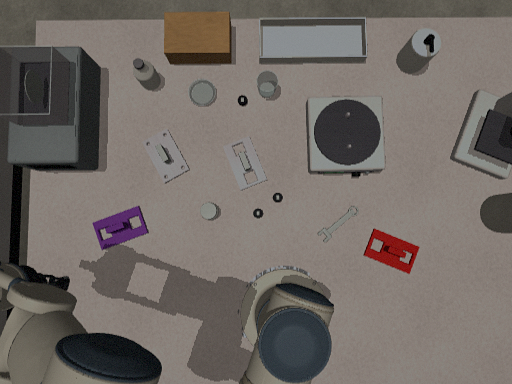

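View pics/side0.png

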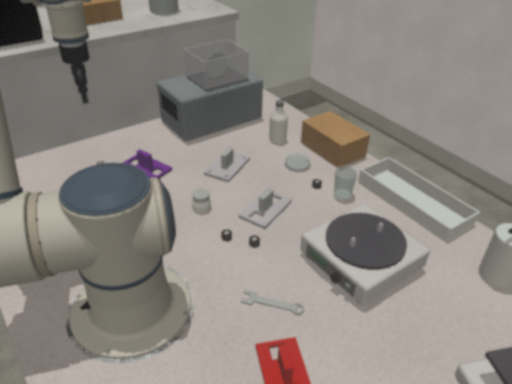

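The top view shows two grey plates: one near pixel (166,156) with dark dots at its corners, and one near (245,163), probably the square-hole plate. The deck is at about (347,132), with pegs near (347,114) and (347,145). I'll zoom in and measure.

```bash
cat > h.py <<'E'
import numpy as np, cv2
def world(c,u,v,z):
    """cast pixel rays onto the horizontal plane at height z"""
    T=c["world_from_camera"]; u=np.atleast_1d(u).astype(float); v=np.atleast_1d(v).astype(float)
    d=np.stack([(u-c["cx"])/c["fx"],(v-c["cy"])/c["fy"],np.ones_like(u)],1)@T[:3,:3].T
    return T[:3,3]+d*((z-T[2,3])/d[:,2])[:,None]
def cloud(c):
    T=c["world_from_camera"]; v,u=np.mgrid[:384,:512]; Z=c["z_map"]
    p=np.stack([(u-c["cx"])/c["fx"]*Z,(v-c["cy"])/c["fy"]*Z,Z],-1)
    return p@T[:3,:3].T+T[:3,3]
E
python3 - <<'E'
from h import *
c=np.load("top0.npz"); s=np.load("side0.npz")
a=cv2.resize(c["color"][95:205,130:400],None,fx=2.9,fy=2.9,interpolation=cv2.INTER_CUBIC)
b=cv2.resize(s["color"][130:300,190:440],None,fx=1.6,fy=1.6,interpolation=cv2.INTER_CUBIC)
out=np.zeros((600,783,3),np.uint8); out[:a.shape[0],:a.shape[1]]=a; out[325:325+b.shape[0],:b.shape[1]]=b
cv2.imwrite("pics/crop0.png",out)
P=cloud(c)
def rect(mask,lbl,z):
    n,l,st,ce=cv2.connectedComponentsWithStats(mask.astype(np.uint8))
    for i in range(1,n):
        if st[i,4]<15: continue
        v,u=np.nonzero(l==i); w=P[l==i]
        r=cv2.minAreaRect((world(c,u,v,z)[:,:2]*1000).astype(np.float32))
        print(lbl,"px",ce[i].round(1),st[i,4],"rect mm",np.round(r[0],1),np.round(r[1],1),round(r[2],1),"zmed",np.median(w[:,2]).round(4))
z=P[...,2]
roi=np.zeros_like(z,bool); roi[125:200,135:275]=1
print("table z",np.median(z[180:220,280:310]))
rect(roi&(z>0.006)&(z<0.03),"plate",.012)
rect(roi&(z>0.045),"handle",.062)
roi[:]=0; roi[90:180,300:395]=1
rect(roi&(z>0.07)&(z<.1),"box",.085)
rect(roi&(z>0.095),"peg",.109)
g=c["color"].max(2)
rect(roi&(g<90)&(z>.07),"deckdark",.085)
E
```

```text
table z 0.0006535026003096078
plate px [165.4 156. ] 1191 rect mm [492.  370.4] [153.8  92.5] 29.0 zmed 0.0127
plate px [244.5 163.2] 1011 rect mm [465.9 119.3] [150.8  89.9] 21.4 zmed 0.0128
handle px [162.  153.1] 126 rect mm [490.4 367.6] [59.6 20. ] 28.6 zmed 0.0621
handle px [244.1 160.8] 112 rect mm [464.9 119.1] [56.9 18. ] 21.2 zmed 0.062
box px [345.9 133.2] 5377 rect mm [ 542.2 -187.3] [226.4 226.2] 0.9 zmed 0.0837
peg px [347.3 114.6] 22 rect mm [ 592.2 -188.6] [12.  14.8] 26.3 zmed 0.1069
peg px [349.  146.2] 21 rect mm [ 497.9 -190.3] [11.8 12.1] 88.3 zmed 0.107
deckdark px [346.7 131.7] 3397 rect mm [ 546.9 -190.8] [196.8 199. ] 62.5 zmed 0.0857
```

View pics/crop0.png

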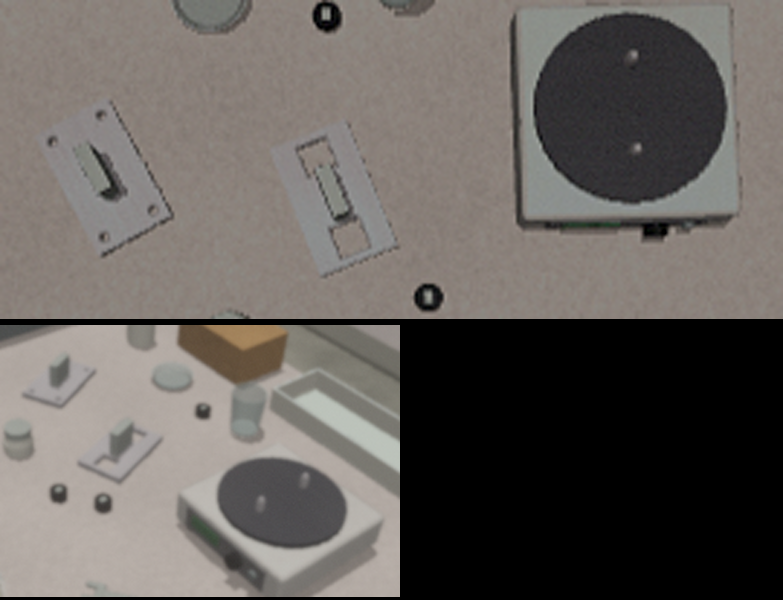

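The crop confirms it: the plate at (245,163) has two square holes, and the plate at (166,156) has four small holes. Measured positions:
- **Holder:** about (465, 119) mm, yaw 21.3°.
- **Deck:** about (546, -190) mm, peg line at about 1°.
- **Tool:** its y axis is at 76.2° and has to reach 111.3°, a turn of +0.614 rad.

Now I'll start moving.

{"name": "apply_moves", "arguments": {"targets": "0.176 -0.27 0 0 0 0.1 0; 0.351 -0.541 0 0 0 0.2 0; 0.527 -0.812 0 0 0 0.3 0; 0.527 -0.812 0 0 0 0.3 0", "grip_force": 60}}

```text
clock: 0.43
ee_pos: [0.2151, 0.5045, 0.2309]
tcp_rot: [0.142, 3.138, -0.005]
wrist_force: [0.5, 2.0, -0.3]
finger_gap: 1.001
gripper_force: 0.0
```

{"name": "apply_moves", "arguments": {"targets": "0.176 -0.27 0 0 0 0.1 0; 0.351 -0.541 0 0 0 0.2 0; 0.527 -0.812 0 0 0 0.3 0; 0.527 -0.812 0 0 0 0.3 0"}}

```text
clock: 0.77
ee_pos: [0.2783, 0.4073, 0.231]
tcp_rot: [0.093, -3.14, 0.004]
wrist_force: [-0.1, 2.0, -0.2]
finger_gap: 1.001
gripper_force: 0.0
```

{"name": "apply_moves", "arguments": {"targets": "0.176 -0.27 0 0 0 0.1 0; 0.351 -0.541 0 0 0 0.2 0; 0.527 -0.812 0 0 0 0.3 0; 0.527 -0.812 0 0 0 0.3 0"}}

```text
clock: 1.1
ee_pos: [0.342, 0.3101, 0.2312]
tcp_rot: [-0.327, 3.124, -0.003]
wrist_force: [-0.1, 0.8, 0.2]
finger_gap: 0.999
gripper_force: 0.0
```

{"name": "apply_moves", "arguments": {"targets": "0.176 -0.27 0 0 0 0.1 0; 0.351 -0.541 0 0 0 0.2 0; 0.527 -0.812 0 0 0 0.3 0; 0.527 -0.812 0 0 0 0.3 0; 0.527 -0.812 0 0 0 0.3 0; 0.527 -0.812 0 0 0 0.3 0"}}

```text
clock: 1.6
ee_pos: [0.4024, 0.2171, 0.2312]
tcp_rot: [0.557, -3.091, -0.0]
wrist_force: [0.4, 0.2, -0.4]
finger_gap: 1.002
gripper_force: 0.0
```

{"name": "apply_moves", "arguments": {"targets": "0.17 -0.27 -0.2 0 0 0.03 0; 0.35 -0.54 -0.5 0 0 0.03 0; 0.523 -0.816 -0.8 0 0 0.03 0; 0.523 -0.816 -0.9 0 0 0.03 0; 0.523 -0.816 -0.9 0 0 0.03 0; 0.523 -0.816 -0.9 0 0 0.03 0"}}

```text
clock: 2.1
ee_pos: [0.4644, 0.1196, 0.122]
tcp_rot: [0.581, -3.084, -0.001]
wrist_force: [-0.3, 0.4, 0.3]
finger_gap: 1.0
gripper_force: 0.0
```

Run:
```python
from plant import monitor, eyes
from h import *
s=monitor.read_state(); print(s["ee_pos"],s["tcp_rot"])
t=eyes.camera("top"); c=eyes.camera("side")
b=np.hstack([cv2.resize(c["color"][100:260,160:340],None,fx=2.2,fy=2.2),cv2.resize(t["color"][100:260,160:340],None,fx=2.2,fy=2.2)])
cv2.imwrite("pics/pre.png",b)
```

```text
[0.46436616 0.11956452 0.1220291 ] [ 5.81155520e-01 -3.08387666e+00 -6.04639407e-04]
```

View pics/pre.png

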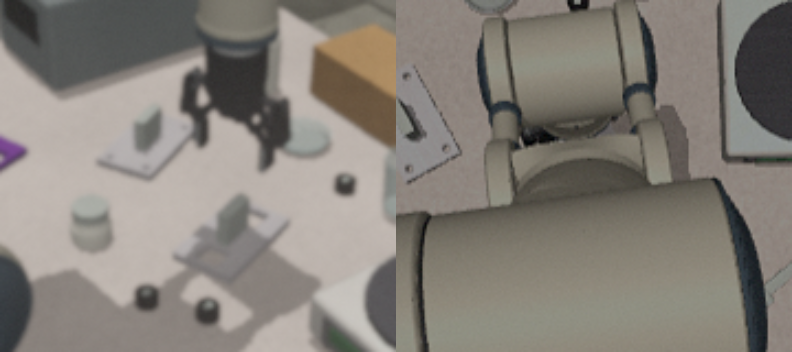

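The side crop shows the open fingers at (200,130) and (265,155), evenly either side of the handle at (233,220). The top view is hidden by the arm. Next I descend and close the gripper.

{"name": "apply_moves", "arguments": {"targets": "0 0 -0.2 0 0 0 0; 0 0 -0.4 0 0 0 0; 0 0 -0.55 0 0 0 0; 0 0 -0.7 0 0 0 0; 0 0 -0.77 0 0 0 0; 0 0 -0.81 0 0 0 0; 0 0 -0.81 0 0 0 0; 0 0 -0.81 0 0 0 0"}}

```text
clock: 2.87
ee_pos: [0.4657, 0.1196, 0.027]
tcp_rot: [-0.584, 3.086, -0.0]
wrist_force: [0.7, -0.1, -0.2]
finger_gap: 1.003
gripper_force: 0.0
```

{"name": "apply_moves", "arguments": {"targets": "0 0 0 0 0 0 0.4; 0 0 0 0 0 0 0.6; 0 0 0 0 0 0 0.8; 0 0 0 0 0 0 1; 0 0 0 0 0 0 1; 0 0 0 0 0 0 1; 0 0 0 0 0 0 1; 0 0 0 0 0 0 1; 0 0 0 0 0 0 1; 0 0 0 0 0 0 1; 0 0 0 0 0 0 1; 0 0 0 0 0 0 1"}}

```text
clock: 3.87
ee_pos: [0.4655, 0.1191, 0.0264]
tcp_rot: [-0.583, 3.087, -0.0]
wrist_force: [-1.4, -0.7, 8.8]
finger_gap: 0.205
gripper_force: 59.4
```

{"name": "apply_moves", "arguments": {"targets": "0 0 0.05 0 0 0 1; 0 0 0.12 0 0 0 1; 0 0 0.25 0 0 0 1; 0 0 0.4 0 0 0 1; 0 0 0.6 0 0 0 1; 0 0 0.8 0 0 0 1; 0 0 0.93 0 0 0 1; 0 0 1 0 0 0 1; 0 0 1 0 0 0 1; 0 0 1 0 0 0 1"}}

```text
clock: 4.7
ee_pos: [0.4652, 0.1191, 0.146]
tcp_rot: [-0.583, 3.087, -0.0]
wrist_force: [-0.2, 1.0, -5.5]
finger_gap: 0.2
gripper_force: 59.2
```

{"name": "apply_moves", "arguments": {"targets": "0 0 0.12 0 0 0 1; 0.05 -0.15 0.25 0 0 -0.05 1; 0.1 -0.38 0.25 0 0 -0.12 1; 0.16 -0.62 0.25 0 0 -0.18 1; 0.225 -0.858 0.25 0 0 -0.236 1"}}

```text
clock: 5.12
ee_pos: [0.4917, 0.0152, 0.1749]
tcp_rot: [0.398, -3.114, -0.001]
wrist_force: [0.2, 0.2, -4.1]
finger_gap: 0.196
gripper_force: 59.9
```

{"name": "apply_moves", "arguments": {"targets": "0.06 -0.22 0 0 0 -0.06 1; 0.12 -0.44 0 0 0 -0.12 1; 0.18 -0.66 0 0 0 -0.18 1; 0.225 -0.858 0 0 0 -0.236 1"}}

```text
clock: 5.45
ee_pos: [0.519, -0.0883, 0.1745]
tcp_rot: [0.212, -3.132, -0.001]
wrist_force: [0.6, 0.1, -5.1]
finger_gap: 0.2
gripper_force: 59.9
```

{"name": "apply_moves", "arguments": {"targets": "0.06 -0.22 0 0 0 -0.06 1; 0.12 -0.44 0 0 0 -0.12 1; 0.17 -0.62 0 0 0 -0.18 1; 0.21 -0.78 0 0 0 -0.236 1; 0.225 -0.84 0 0 0 -0.236 1; 0.225 -0.858 0 0 0 -0.236 1; 0.225 -0.858 0 0 0 -0.236 1; 0.225 -0.858 0 0 0 -0.236 1"}}

```text
clock: 6.12
ee_pos: [0.5457, -0.1887, 0.1753]
tcp_rot: [0.031, -3.14, -0.002]
wrist_force: [-0.0, -0.9, -4.7]
finger_gap: 0.202
gripper_force: 60.1
```

Run:
```python
from plant import monitor, eyes
from h import *
from scipy.spatial.transform import Rotation as R
s=monitor.read_state(); y=R.from_rotvec(s["tcp_rot"]).as_matrix()[:,1]; print(s["ee_pos"],"tool y deg",np.degrees(np.arctan2(y[1],y[0])))
c=eyes.camera("side"); np.savez("side1.npz",**c); t=eyes.camera("top"); np.savez("top1.npz",**t)
cv2.imwrite("pics/over.png",np.hstack([cv2.resize(c["color"][130:330,250:450],None,fx=2,fy=2),cv2.resize(t["color"][60:260,260:460],None,fx=2,fy=2)]))
```

```text
[ 0.54571464 -0.18874801  0.17533174] tool y deg 91.14013662414986
```

View pics/over.png

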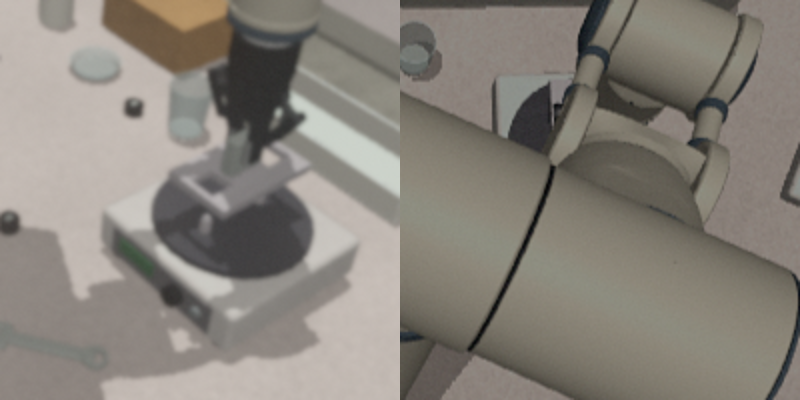

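The side crop shows the plate level above the deck, with the near peg at (207,222) below the near hole at (210,185). I'll measure the plate and pegs in this same view before lowering.

Run:
```python
from h import *
c=np.load("side1.npz"); P=cloud(c); z=P[...,2]
d=np.hypot(P[...,0]-.546,P[...,1]+.19)
m=(d<.13)&(z>.151)&(z<.172)
p=P[m]; print(m.sum(),np.median(p[:,2]),np.percentile(z[(d<.13)&(z>.12)&(z<.2)],[5,25,50,75]))
A=np.c_[p[:,:2]-[.546,-.19],np.ones(len(p))]; print("plane",np.linalg.lstsq(A,p[:,2],rcond=None)[0])
top=p[abs(p[:,2]-np.median(p[:,2]))<.004]
print("plate",cv2.minAreaRect((top[:,:2]*1000).astype(np.float32)))
n,l,st,ce=cv2.connectedComponentsWithStats(((d<.085)&(z>.093)&(z<.115)).astype(np.uint8))
for i in range(1,n):
    if st[i,4]>4: print("peg now",P[l==i].mean(0),st[i,4])
c0=np.load("side0.npz"); P0=cloud(c0); z0=P0[...,2]; d0=np.hypot(P0[...,0]-.546,P0[...,1]+.19)
n,l,st,ce=cv2.connectedComponentsWithStats(((d0<.085)&(z0>.093)).astype(np.uint8))
for i in range(1,n):
    if st[i,4]>4: print("peg side0",P0[l==i].mean(0),st[i,4])
```

```text
1194 0.15986423207664563 [0.15039344 0.15802735 0.16002001 0.16155962]
plane [0.00499417 0.01281948 0.15961243]
plate ((547.634033203125, -189.1653594970703), (154.6798095703125, 92.6783447265625), 1.5599850416183472)
peg now [ 0.49690659 -0.19429154  0.10184132] 36
peg side0 [ 0.59267726 -0.19254629  0.10173135] 35
peg side0 [ 0.49697181 -0.19407395  0.1016388 ] 36
```

The plate centre is (547.6, -189.2) mm and the peg middle is about (547, -191) mm. Yaw matches within 1° and the plate is level. The underside is 64 mm above the deck, so I'll lower it, slowing near the end.

{"name": "apply_moves", "arguments": {"targets": "0 -0.012 -0.08 0 0 0 1; 0 -0.012 -0.16 0 0 0 1; 0 -0.012 -0.23 0 0 0 1; 0 -0.012 -0.29 0 0 0 1; 0 -0.012 -0.34 0 0 0 1; 0 -0.012 -0.38 0 0 0 1; 0 -0.012 -0.42 0 0 0 1; 0 -0.012 -0.45 0 0 0 1; 0 -0.012 -0.48 0 0 0 1; 0 -0.012 -0.5 0 0 0 1; 0 -0.012 -0.5 0 0 0 1; 0 -0.012 -0.5 0 0 0 1"}}

```text
clock: 7.22
ee_pos: [0.5464, -0.1912, 0.1161]
tcp_rot: [-0.03, 3.141, -0.0]
wrist_force: [-0.8, 0.5, -5.1]
finger_gap: 0.2
gripper_force: 60.2
```

{"name": "apply_moves", "arguments": {"targets": "0 0 -0.006 0 0 0 1; 0 0 -0.012 0 0 0 1; 0 0 -0.018 0 0 0 1; 0 0 -0.024 0 0 0 1; 0 0 -0.03 0 0 0 1; 0 0 -0.03 0 0 0 1; 0 0 -0.03 0 0 0 1"}}

```text
clock: 7.8
ee_pos: [0.5463, -0.1911, 0.1124]
tcp_rot: [0.03, -3.141, -0.0]
wrist_force: [-0.6, -0.2, -4.9]
finger_gap: 0.201
gripper_force: 60.2
```

{"name": "apply_moves", "arguments": {"targets": "0 0 -0.004 0 0 0 1; 0 0 -0.008 0 0 0 1; 0 0 -0.008 0 0 0 1; 0 0 -0.008 0 0 0 1"}}

```text
clock: 8.13
ee_pos: [0.5464, -0.1912, 0.1115]
tcp_rot: [0.03, -3.141, -0.0]
wrist_force: [-0.1, 0.3, -4.4]
finger_gap: 0.205
gripper_force: 60.2
```

{"name": "apply_moves", "arguments": {"targets": "0 0 -0.004 0 0 0 1; 0 0 -0.008 0 0 0 1; 0 0 -0.008 0 0 0 1; 0 0 -0.008 0 0 0 1"}}

```text
clock: 8.47
ee_pos: [0.5464, -0.1912, 0.1114]
tcp_rot: [-0.03, 3.141, -0.001]
wrist_force: [-4.6, 1.0, 11.2]
finger_gap: 0.198
gripper_force: 62.4
```

Contact came at exactly the expected height (TCP 26.4 mm above the deck), so the pegs are through. I'll open the gripper slowly and then rise.

{"name": "apply_moves", "arguments": {"targets": "0 0 0 0 0 0 0.75; 0 0 0 0 0 0 0.7; 0 0 0 0 0 0 0.6; 0 0 0 0 0 0 0.4; 0 0 0 0 0 0 0.2; 0 0 0 0 0 0 0; 0 0 0 0 0 0 0; 0 0 0 0 0 0 0; 0 0 0 0 0 0 0; 0 0 0 0 0 0 0; 0 0 0 0 0 0 0; 0 0 0 0 0 0 0"}}

```text
clock: 9.47
ee_pos: [0.5464, -0.1912, 0.1106]
tcp_rot: [-0.03, 3.141, -0.0]
wrist_force: [0.7, 0.4, 0.3]
finger_gap: 1.001
gripper_force: 0.0
```

{"name": "apply_moves", "arguments": {"targets": "0 0 0.1 0 0 0 0; 0 0 0.2 0 0 0 0; 0 0 0.4 0 0 0 0; 0 0 0.6 0 0 0 0; 0 0 0.8 0 0 0 0; 0 0 1 0 0 0 0; 0 0 1 0 0 0 0; 0 0 1 0 0 0 0"}}

```text
clock: 10.13
ee_pos: [0.547, -0.1914, 0.2317]
tcp_rot: [-0.03, 3.139, -0.002]
wrist_force: [-0.3, -0.3, -0.2]
finger_gap: 0.998
gripper_force: 0.0
```

Run:
```python
from plant import monitor, eyes
from h import *
c=eyes.camera("side"); P=cloud(c); z=P[...,2]
d=np.hypot(P[...,0]-.546,P[...,1]+.19)
m=(d<.1)&(z>.091)&(z<.102); p=P[m]
A=np.c_[p[:,:2]-[.546,-.19],np.ones(len(p))]; print("plane",np.linalg.lstsq(A,p[:,2],rcond=None)[0])
print("plate",cv2.minAreaRect((p[:,:2]*1000).astype(np.float32)))
s=monitor.read_state(); print(s["clock"],s["ee_pos"],s["finger_gap"],s["wrist_force"])
cv2.imwrite("pics/end.png",cv2.resize(c["color"][130:330,190:450],None,fx=2.5,fy=2.5,interpolation=cv2.INTER_CUBIC))
```

```text
plane [0.00029342 0.00283542 0.09607756]
plate ((547.2836303710938, -190.80821228027344), (153.97885131835938, 93.81623077392578), 1.7729487419128418)
10.1833 [ 0.54632267 -0.19117226  0.23056038] 1.000050089773331 [ 0.86921846  0.19816083 -0.66678441]
```

View pics/end.png

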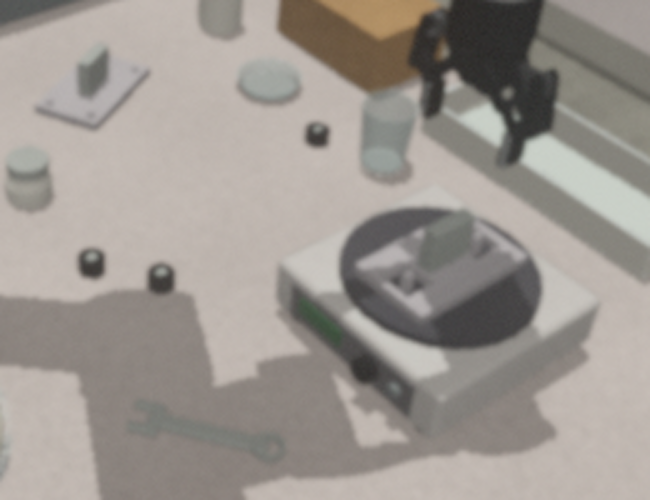

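The plate lies flat on the deck with pegs showing in both holes, at (408,278) and (482,243). The gripper is clear and the other plate, at (93,85), hasn't moved. Handing in.

```bash
python3 -c "
from plant import env
print(env.sign_off())"
```

```text
the job is handed in; nothing more can be done
None
```

The two-square-hole plate lies flat on the polisher deck with both pegs through its holes, lowered gently and released; the other plate was left where it was, and the job was handed in at about 10 s, though sign-off gave no verdict.

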